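Reset the filters' pop-up indicators in flow order

ROBOT

A 6-joint arm with a two-finger parallel gripper is mounted at the origin on a cart in front of the work surface, level with it; the furniture and walls round the work are solid. World frame = base frame: x ahead of the robot, y to its left, z up, the work surface at z = 0. Lengths are in m, angles in rad, forces in N, time in s.
With the tool pointing down it reaches from about 0.275 to 0.725 m from the base axis. Payload 15.9 kg.
Tool frame: the origin (TCP) lies between the finger pads; the fingertips stand 8 mm ahead of it and the grasp point (between the pads) lies 11 mm behind it (manip.tips_ahead is the distance from the TCP to the fingertips, in m); x points along the fingers, y is the direction in which the jaws open and shut, and the axes are right-handed (so a half turn about x gives the same grasp; the last joint's range is limited). The gripper opens to 85 mm and grips with 20 to 120 N. Pads are 22 mm wide; open, the fingers measure 114 mm over their backs; the gripper's body (76 mm by 85 mm) begins 54 mm behind the grasp point. The pads swing forward as they close: fully open they stand 13 mm farther back than shut.
Start: joints at [1.285, 0.213, -0.034, 1.323, 0, 1.571], TCP at [0.141, 0.48, 0.239] pointing down, gripper open.
Joint ranges: [-2.98, 2.98], [-0.74, 1.72], [-1.14, 1.35], [-2.1, 2.04], [-1.57, 1.44], [-3.14, 3.14]. Speed limits (rad/s): [1.89, 1.89, 2.39, 2.57, 3.14, 3.14].

INTERFACE

Orientations are given as a unit quaternion [w, x, y, z].
In Python, from bench import status, imaging, manip gives the robot as it stands.
- The arm moves only by the shell command python3 -m inch 'ROWS' [OPENING] [FORCE]. ROWS is JSON, a list of rows, each a list of 4 numbers: the shift along the tool's x, y, z in m, then the turn about the tool's x in rad. In form: [[dx, dy, dz, turn], ...]. A call has 1 to 10 rows; each row is the pose to reach, as a shift and turn from the pose measured when the call began, along the tool's axes at that moment; what a row does not reach only later rows make up. A row lasts 1/10 s, in which the tool goes at most 50 mm and 8.59 degrees, less where a joint would pass 70% of its speed; a pose out of reach is approached as far as the arm can. A call with a gripper value outside its range is refused whole. OPENING is the opening, from 0 (shut) to 1 (fully open), set as the call begins (- or left out, the last holds). The fingers move at their own pace and stop on an object; FORCE is the grip in N (left out, the last holds). Time passes only in rows, so rows that repeat a pose let the fingers close. It gives the time, the measured TCP pose, the force and the opening at its end, in the units of the state.
- status.read_state(): the state, without advancing time (a new reading comes with each control period).
- imaging.capture(name): name is "scene" or "top" or "wrist"; returns the picture (384x512x3 uint8, blue, green, red); there is no depth.
- imaging.camera_info(name): a dict with "intrinsics" (3x3 intrinsics, pixels), "pose" (4x4, takes a point from camera to world coordinates). Camera axes: x right, y down, z forward; pixel columns grow to the right and rows downward; lengths in m; the calibration is good to about 2 mm. A picture is of the moment at which its call begins: read the wrist's pose just before it. camera_info takes no time and is no camera call; for the wrist camera it gives the pose at the moment of the call.
- manip.hand_in(): hands the job in, once; it reports no verdict.
The state is a dict: "t": time; "joint_pos": joint angles; "joint_vel": joint speeds; "joint_efforts": joint torques, N m; "tcp_pos": TCP position; "eef_rot": TCP orientation; "force": force on the tool from outside, world axes, zero at the start; "ft_torque": the same for the moment, N m; "finger_gap": finger opening in m.
Only numpy, scipy, OpenCV 4.12 (cv2) and the standard library are available. Lean on these libraries where they do the work, as an engineer would, in place of code of your own. Each camera call takes 0.05 s, during which the arm holds its last target.

TASK

The three bench filters have been serviced and their pop-up indicators still stand up showing red: with closed fingertips press each cap gently down until no red shows on its stem, in the order of the flow: first the golden brass one, then blue, then black. Never press a pin before its turn. Do not lift, shove or tip the filters, and leave everything else on the bench where it is.

Things in the scene. Friction and masses are not known exactly. Their poses are not given: they have to be found in the camera images.
- brass_filter: the brass filter: a loose upright golden-yellow brass canister with a head, 0.9 kg, on a dark round foot 72 mm across; head 62 mm across, its top 85 mm above the bench; two plugged ports stick out sideways to 42 mm from the axis along its own +y and -y, 16 mm below the head's top. Origin: centre of the underside, z up. In the middle of the head stands the pop-up indicator: a steel collar (28 mm across, top 85+7.5 mm) from which a stem rises, ending in a brass cap
- brass_cap (a point): centre of the flat top of the brass indicator's cap (29 mm across, 8 mm thick, on the filter's axis); 114.5 mm above the bench when the pin is fully up, moves down with the pin
- brass_pin (a joint): how far the brass indicator pin is pressed down, m: 0 fully up, 0.013 at its stop (cap 1 mm above the collar); starts at 0 to 0.002. The lowest part of the stem is red and has sunk out of sight in the collar at 0.008; only dark stem shows from there to the stop. No spring: it resists with about 2.5 N of friction and stays where it is left
- blue_filter: the blue filter: a loose upright blue canister with a head, 0.9 kg, on a dark round foot 72 mm across; head 62 mm across, its top 100 mm above the bench; two plugged ports stick out sideways to 42 mm from the axis along its own +y and -y, 16 mm below the head's top. Origin: centre of the underside, z up. In the middle of the head stands the pop-up indicator: a steel collar (28 mm across, top 100+7.5 mm) from which a stem rises, ending in a blue cap
- blue_cap (a point): centre of the flat top of the blue indicator's cap (29 mm across, 8 mm thick, on the filter's axis); 129.5 mm above the bench when the pin is fully up, moves down with the pin
- blue_pin (a joint): how far the blue indicator pin is pressed down, m: 0 fully up, 0.013 at its stop (cap 1 mm above the collar); starts at 0 to 0.002. The lowest part of the stem is red and has sunk out of sight in the collar at 0.008; only dark stem shows from there to the stop. No spring: it resists with about 2.5 N of friction and stays where it is left
- black_filter: the black filter: a loose upright black canister with a head, 0.9 kg, on a dark round foot 72 mm across; head 62 mm across, its top 115 mm above the bench; two plugged ports stick out sideways to 42 mm from the axis along its own +y and -y, 16 mm below the head's top. Origin: centre of the underside, z up. In the middle of the head stands the pop-up indicator: a steel collar (28 mm across, top 115+7.5 mm) from which a stem rises, ending in a black cap
- black_cap (a point): centre of the flat top of the black indicator's cap (29 mm across, 8 mm thick, on the filter's axis); 144.5 mm above the bench when the pin is fully up, moves down with the pin
- black_pin (a joint): how far the black indicator pin is pressed down, m: 0 fully up, 0.013 at its stop (cap 1 mm above the collar); starts at 0 to 0.002. The lowest part of the stem is red and has sunk out of sight in the collar at 0.008; only dark stem shows from there to the stop. No spring: it resists with about 2.5 N of friction and stays where it is left
- bush: bystander, loose: plain turned steel bush, 22 mm across, 34 mm high, standing among the filters. Origin: centre of the underside, z up
- nut: bystander, loose: pale metal nozzle nut, 28 mm across, 26 mm high, standing among the filters. Origin: centre of the underside, z up
- jar: bystander, loose: small amber jar with a black lid, 46 mm across, 71 mm high. Origin: centre of the underside, z up
- valve_body: bystander, loose: black metal valve body lying down, 40 x 90 x 52 mm. Origin: centre of the underside, z up
- indicator: bystander, loose: dial indicator on an upright steel holder, 64 x 51 x 136 mm. Origin: centre of the underside, z up
- pot: bystander, loose: low round steel dish, 67 mm across, 30 mm high. Origin: centre of the underside, z up
Things that resemble listed ones, but are neither listed nor needed, are in the scene too. Of the things shaped like the blue_filter, the blue one is meant. Of the things that look like the brass_filter, the larger one is meant.

How it is judged:
On the way, in this order (a step that is already met when the one before it is completed fails the run):
1. the brass pin is down, the blue and black ones still up (value of joint brass_pin above 0.0075 m and value of joint each of blue_pin, black_pin below 0.004 m), for 0.2 s.
2. the brass and blue pins are down, the black one still up (value of joint each of brass_pin, blue_pin above 0.0075 m and value of joint black_pin below 0.004 m), for 0.2 s.
3. all three pins are down (value of joint each of brass_pin, blue_pin, black_pin above 0.0075 m), for 0.2 s.
At the end, for the whole second after the job is handed in: all three pins are pressed at least 7.5 mm down (no red showing), the three filters stand upright (within 0.05 rad) and at rest within 20 mm of where they started, and every bystander is within 20 mm of its start (all of step 3 and distance of each of brass_filter, blue_filter, black_filter, bush, nut, jar, valve_body, indicator, pot from where it was at the start of the episode below 0.02 m and angle between each of brass_filter, blue_filter, black_filter's own z axis and vertical below 0.05 rad and linear speed of each of brass_filter, blue_filter, black_filter below 0.01 m/s); the robot touches nothing.
It fails at once if the blue pin is pressed before the brass one is down (value of joint blue_pin above 0.004 m and value of joint brass_pin below 0.007 m).
It fails at once if the black pin is pressed before the blue one is down (value of joint black_pin above 0.004 m and value of joint blue_pin below 0.007 m).
It fails at once if a filter is pushed or struck with more than 20 N (contact force between any of the fingers, the arm and brass_filter above 20 N or contact force between any of the fingers, the arm and blue_filter above 20 N or contact force between any of the fingers, the arm and black_filter above 20 N).
It fails at once if a filter is lifted, carried, shoved more than 20 mm or tipped (distance of any of brass_filter, blue_filter, black_filter from where it was at the start of the episode above 0.02 m or height (world z) of any of brass_filter, blue_filter, black_filter above 0.008 m or angle between any of brass_filter, blue_filter, black_filter's own z axis and vertical above 0.2 rad).
It fails at once if a bystander is moved more than 20 mm (distance of any of bush, nut, jar, valve_body, indicator, pot from where it was at the start of the episode above 0.02 m).
It also fails if it takes over 67 s, if anything falls off the work surface, if the arm or the gripper's body presses on something with over 40 N, if the wrist force passes 120 N, or if a joint passes its speed limit or range.

## Working session

There is one attempt and no reset: what is moved stays moved. The work goes in short steps, Python scripts to look and compute and a shell command to move; the robot and the scene stay as the last step left them, time stands still between calls to the robot, and variables do not carry over. Pictures are saved under pics/ and viewed, and the job is handed in when it is done.

```bash
ls; mkdir -p pics; python3 - <<'E'
from bench import status, imaging, manip
import cv2,numpy as np
np.set_printoptions(precision=4,suppress=True)
print(status.read_state(), manip.tips_ahead)
for n in ["scene","top","wrist"]:
    i=imaging.camera_info(n);print(n,np.array(i["intrinsics"]),np.array(i["pose"]))
    cv2.imwrite(f"pics/{n}0.png",imaging.capture(n))
E
```

```text
pics
{'t': 0.0, 'joint_pos': array([ 1.285 ,  0.2133, -0.0351,  1.3235,  0.    ,  1.5708]), 'joint_vel': array([-0.0006,  0.0009, -0.0001,  0.0007,  0.0022, -0.0022]), 'joint_efforts': array([  0.0052, -68.6151,  48.7119,   0.0175,   0.0002,   0.    ]), 'tcp_pos': array([0.1409, 0.4794, 0.2388]), 'eef_rot': array([ 0.6998,  0.1003,  0.7   , -0.1011]), 'force': array([ 0.0182, -0.7952, -0.1635]), 'ft_torque': array([-0.0038,  0.0334, -0.0178]), 'finger_gap': 0.08531759132123379} 0.008
scene [[354.5571   0.     255.6096]
 [  0.     354.5571 190.356 ]
 [  0.       0.       1.    ]] [[ 0.7722 -0.4945  0.399   0.165 ]
 [-0.6354 -0.5956  0.4914 -0.5082]
 [-0.0054 -0.633  -0.7741  0.923 ]
 [ 0.      0.      0.      1.    ]]
top [[488.8472   0.     254.2639]
 [  0.     488.8472 192.5728]
 [  0.       0.       1.    ]] [[-0.0219 -0.9823  0.1861  0.2952]
 [-0.9997  0.0237  0.0076 -0.0069]
 [-0.0118 -0.1859 -0.9825  1.7494]
 [ 0.      0.      0.      1.    ]]
wrist [[342.3631   0.     256.3139]
 [  0.     342.3631 192.314 ]
 [  0.       0.       1.    ]] [[ 0.2809  0.9255  0.2541  0.0756]
 [ 0.9597 -0.2708 -0.0746  0.4979]
 [-0.0002  0.2648 -0.9643  0.3744]
 [ 0.      0.      0.      1.    ]]
```

View pics/scene0.png

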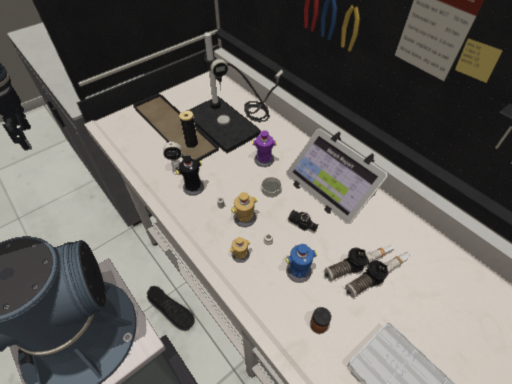

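View pics/top0.png

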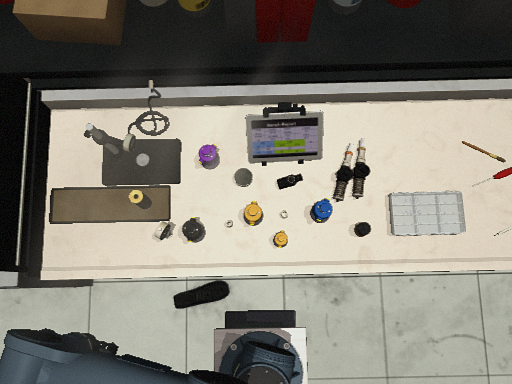

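View pics/wrist0.png

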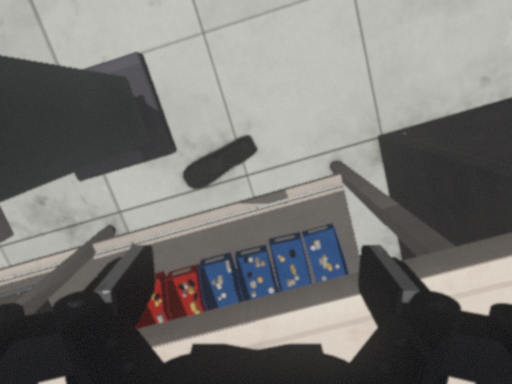

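The scene view shows the large brass filter at (244,205), the small brass decoy at (240,248), blue at (301,260), black at (191,174) and a purple decoy. In the top view brass is at (253,212), blue at (322,210) and black at (193,229). I'll zoom in.

```bash
python3 - <<'E'
import cv2,numpy as np
t=cv2.imread("pics/top0.png");s=cv2.imread("pics/scene0.png")
def crop(im,x,y,r,k):
    return cv2.resize(im[y-r:y+r,x-r:x+r],None,fx=k,fy=k,interpolation=cv2.INTER_CUBIC)
T=[crop(t,x,y,20,6.5) for x,y in[(253,212),(322,210),(193,229)]]
S=[crop(s,x,y,26,5) for x,y in[(244,205),(301,258),(191,173)]]
cv2.imwrite("pics/z0.png",np.vstack([np.hstack(T),np.hstack(S)]) if T[0].shape==S[0].shape else np.vstack([np.hstack(cv2.resize(a,(260,260)) for a in T) if 0 else np.hstack([cv2.resize(a,(260,260)) for a in T]),np.hstack([cv2.resize(a,(260,260)) for a in S])]))
E
```

```text
(no output)
```

View pics/z0.png

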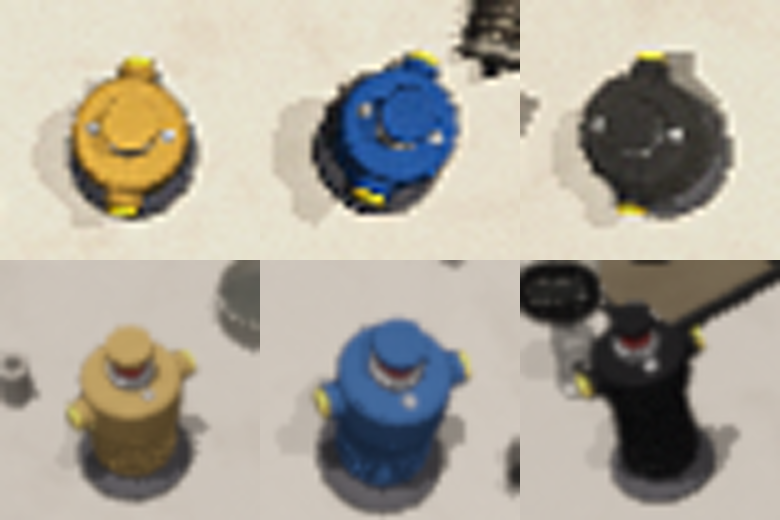

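```bash
cat > h.py <<'E'
import numpy as np,cv2
from bench import status, imaging, manip
from scipy.spatial.transform import Rotation as R
np.set_printoptions(precision=4,suppress=True)
def ray(info,uv):
    K=np.array(info["intrinsics"]);P=np.array(info["pose"])
    d=P[:3,:3]@np.linalg.solve(K,[uv[0],uv[1],1]);return P[:3,3],d/np.linalg.norm(d)
def plane(info,uv,z):
    o,d=ray(info,uv);return o+d*(z-o[2])/d[2]
def tri(rs):
    A=sum(np.eye(3)-np.outer(d,d) for o,d in rs);b=sum((np.eye(3)-np.outer(d,d))@o for o,d in rs)
    return np.linalg.solve(A,b)
def Rt(s):
    w,x,y,z=s["eef_rot"];return R.from_quat([x,y,z,w]).as_matrix()
E
python3 - <<'E'
from h import *
t=imaging.camera_info("top");s=imaging.camera_info("scene")
for n,a,b,z in[("brass",(252.7,209.7),(243.5,194.6),.1135),("blue",(324.3,206.8),(301.6,247),.1285),("black",(191,226.7),(187,158.2),.1435)]:
    print(n,plane(t,a,z),plane(s,b,z),tri([ray(t,a),ray(s,b)]))
st=status.read_state();print(Rt(st))
for n,a in[("bush",(229,224)),("nut",(284,214)),("jar",(362,229)),("small",(280,240)),("indic",(165,230))]:print(n,plane(t,a,.03))
print(t["pose"][:3,3] if 0 else "")
w=imaging.camera_info("wrist")["pose"];print(Rt(st).T@(np.array(w)[:3,3]-st["tcp_pos"]),Rt(st).T@np.array(w)[:3,:3])
E
```

```text
brass [0.5463 0.0123 0.1135] [0.5448 0.0159 0.1135] [0.5443 0.0129 0.1175]
blue [ 0.5481 -0.228   0.1285] [ 0.5461 -0.2235  0.1285] [ 0.5456 -0.2262  0.1333]
black [0.4897 0.217  0.1435] [0.4857 0.2198 0.1435] [0.4873 0.2176 0.1452]
[[-0.0002  0.2819  0.9594]
 [-0.0008  0.9594 -0.2819]
 [-1.     -0.0008 -0.    ]]
bush [0.5099 0.0982 0.03  ]
nut [ 0.541  -0.0974  0.03  ]
jar [ 0.4813 -0.3701  0.03  ]
small [ 0.4492 -0.0803  0.03  ]
indic [0.4939 0.3249 0.03  ]

[-0.1355 -0.0008 -0.0679] [[-0.0007 -0.2649  0.9643]
 [ 1.      0.0008  0.001 ]
 [-0.0011  0.9643  0.2648]]
```

```bash
python3 -m inch '[[0,-0.01,0.015,0],[0,-0.03,0.045,0],[0,-0.05,0.08,0],[0,-0.075,0.115,0],[0,-0.1,0.155,0],[0,-0.125,0.195,0],[0,-0.15,0.235,0],[0,-0.175,0.275,0],[0,-0.2,0.31,0],[0,-0.22,0.34,0]]' 0 20; python3 -m inch '[[0,-0.02,0.03,0],[0,-0.04,0.06,0],[0,-0.06,0.095,0],[0,-0.08,0.125,0],[0,-0.095,0.15,0],[0,-0.105,0.165,0],[0,-0.11,0.175,0],[0,-0.112,0.179,0],[0,-0.112,0.179,0],[0,-0.112,0.179,0]]'
cat > look.py <<'E'
from h import *
import sys
n,x,y,z=sys.argv[1],*map(float,sys.argv[2:5])
w=imaging.camera_info("wrist");st=status.read_state();im=imaging.capture("wrist");cv2.imwrite(f"pics/{n}.png",im)
print(st["t"],st["tcp_pos"],st["force"],st["finger_gap"]);r=Rt(st);print(r)
P=np.array(w["pose"]);K=np.array(w["intrinsics"])
def pr(p):
    q=K@(P[:3,:3].T@(np.array(p)-P[:3,3]));return q[:2]/q[2]
print("pred px",pr((x,y,z)),"tool delta",r.T@(np.array([x,y,z])-st["tcp_pos"]))
E
python3 look.py w1 0.5455 0.014 0.1135
```

```text
t: 1.15
tcp_pos: [0.406, 0.1705, 0.2391]
eef_rot: [0.7, 0.101, 0.7, -0.101]
force: [1.4, 1.9, 0.4]
finger_gap: -0.0002
t: 2.15
tcp_pos: [0.5456, 0.0131, 0.2393]
eef_rot: [0.7, 0.101, 0.7, -0.101]
force: [-0.8, 0.4, -0.5]
finger_gap: 0.0001
2.15 [0.5456 0.0131 0.2393] [-0.7912  0.3831 -0.4644] 7.618437338730198e-05
[[-0.0003  0.2822  0.9593]
 [-0.0008  0.9593 -0.2822]
 [-1.     -0.0009 -0.0001]]
pred px [258.1684 187.1021] tool delta [ 0.1258  0.0009 -0.0004]
```

View pics/w1.png

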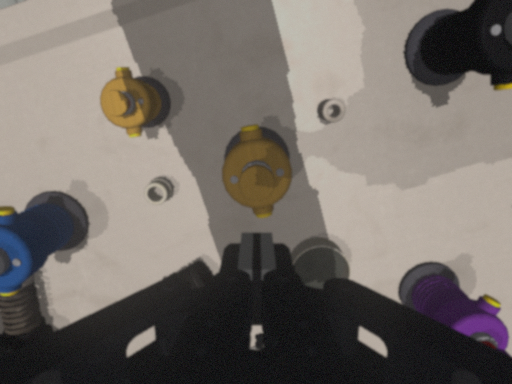

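The wrist view shows the brass cap at about (258,182), about 5 px from the prediction, with the fingertips below it at (258,240). I'll zoom to refine that.

```bash
python3 - <<'E'
import cv2
im=cv2.imread("pics/w1.png")[130:230,208:308]
im=cv2.convertScaleAbs(im,alpha=1.6,beta=10)
cv2.imwrite("pics/z1.png",cv2.resize(im,None,fx=6,fy=6,interpolation=cv2.INTER_CUBIC))
E
```

```text
(no output)
```

View pics/z1.png

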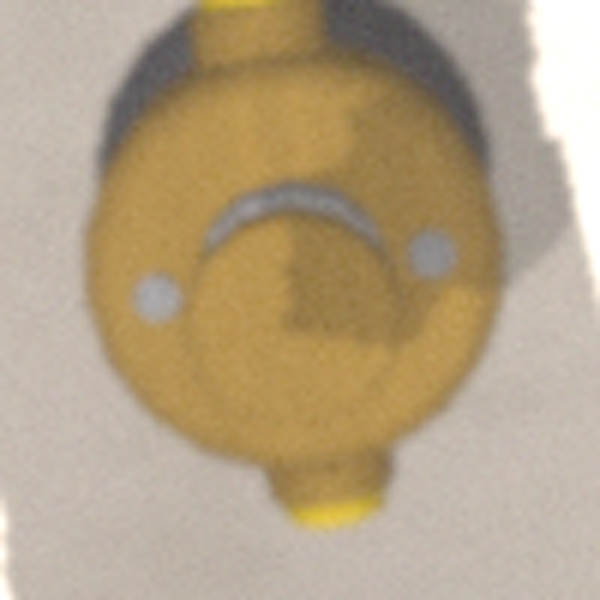

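```bash
python3 - <<'E'
from h import *
w=imaging.camera_info("wrist");st=status.read_state();r=Rt(st)
for uv,z in[((256.5,181.6),.1135),((257,173.3),.085)]:
    p=plane(w,uv,z);print(p,r.T@(p-st["tcp_pos"]))
E
```

```text
[0.5409 0.014  0.1135] [ 0.1258 -0.0004 -0.0048]
[0.5405 0.0146 0.085 ] [ 0.1543  0.0001 -0.0053]
```

```bash
python3 -m inch '[[0.01,0,-0.003,0],[0.03,0,-0.003,0],[0.05,0,-0.003,0],[0.07,0,-0.003,0],[0.085,0,-0.003,0],[0.095,0,-0.003,0],[0.101,0,-0.003,0],[0.104,0,-0.003,0],[0.105,0,-0.003,0],[0.105,0,-0.003,0]]' 0; python3 look.py w2 0.5425 0.014 0.1135; python3 -c "
from h import *
cv2.imwrite('pics/s2.png',cv2.resize(imaging.capture('scene')[150:230,200:300],None,fx=6,fy=6,interpolation=cv2.INTER_CUBIC))"
```

```text
t: 3.2
tcp_pos: [0.543, 0.0139, 0.1348]
eef_rot: [0.7, 0.1, 0.7, -0.101]
force: [-0.5, 0.6, -0.3]
finger_gap: 0.0002
3.2 [0.543  0.0139 0.1348] [-0.489   0.6079 -0.3467] 0.000242907463277991
[[ 0.0004  0.282   0.9594]
 [-0.0008  0.9594 -0.282 ]
 [-1.     -0.0006  0.0006]]
pred px [257.4284 239.846 ] tool delta [ 0.0213 -0.0001 -0.0005]
```

View pics/w2.png

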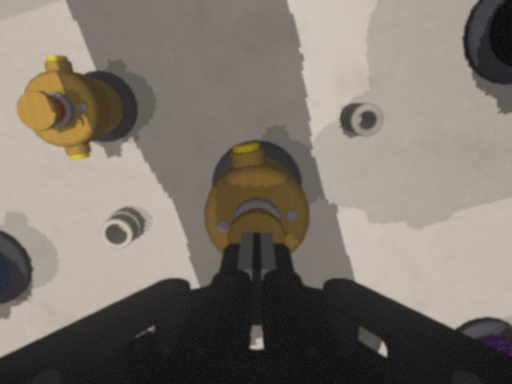

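View pics/s2.png

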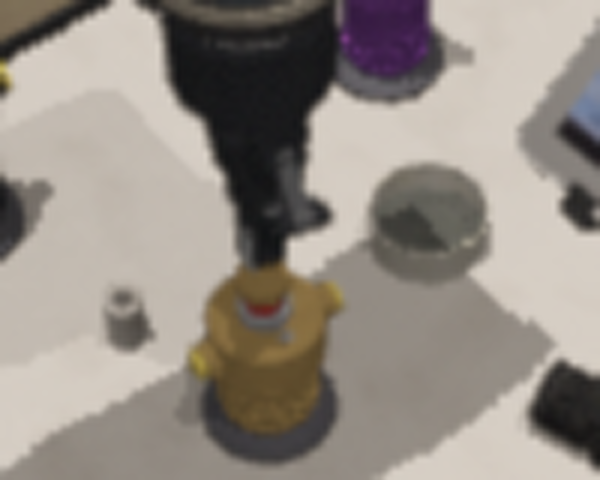

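The closed fingertips sit above the brass cap in both views, at about (258,235) in the wrist picture, and red still shows. I'll press slowly now.

```bash
python3 -m inch '[[0.003,0,0,0],[0.006,0,0,0],[0.008,0,0,0],[0.01,0,0,0],[0.0115,0,0,0],[0.013,0,0,0],[0.0145,0,0,0],[0.0155,0,0,0],[0.0165,0,0,0],[0.017,0,0,0]]' 0; python3 -m inch '[[0.001,0,0,0],[0.002,0,0,0],[0.003,0,0,0],[0.004,0,0,0],[0.005,0,0,0],[0.0055,0,0,0],[0.0055,0,0,0],[0.0055,0,0,0]]' 0; python3 -c "
from h import *
cv2.imwrite('pics/s3.png',cv2.resize(imaging.capture('scene')[150:230,200:300],None,fx=6,fy=6,interpolation=cv2.INTER_CUBIC))"
```

```text
t: 4.3
tcp_pos: [0.543, 0.0139, 0.1178]
eef_rot: [0.7, 0.101, 0.7, -0.101]
force: [-0.5, -0.2, 2.9]
finger_gap: -0.0004
t: 5.1
tcp_pos: [0.543, 0.0139, 0.1122]
eef_rot: [0.7, 0.101, 0.7, -0.101]
force: [1.2, -0.0, 0.3]
finger_gap: -0.0001
```

View pics/s3.png

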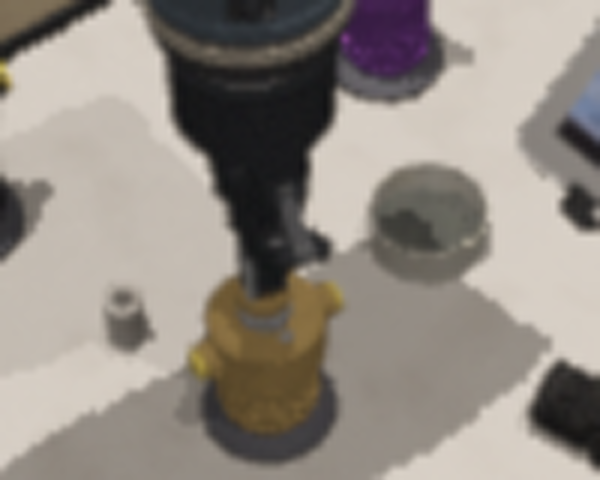

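No red shows on the brass stem now. I'll lift and move above blue.

```bash
python3 -m inch '[[-0.01,0,0,0],[-0.03,0,0,0],[-0.06,0,0,0],[-0.09,0,0,0],[-0.115,0,0,0],[-0.13,0,0,0],[-0.14,0,0,0],[-0.14,0,0,0]]' 0;  python3 -m inch '[[0,-0.015,0.005,0],[0,-0.045,0.014,0],[0,-0.085,0.026,0],[0,-0.125,0.038,0],[0,-0.165,0.05,0],[0,-0.195,0.059,0],[0,-0.215,0.065,0],[0,-0.225,0.068,0],[0,-0.229,0.069,0],[0,-0.229,0.069,0]]' 0; python3 look.py w4 0.546 -0.225 0.1285; python3 -c "
from h import *
im=cv2.imread('pics/w4.png');cv2.imwrite('pics/z4.png',cv2.resize(cv2.convertScaleAbs(im[130:230,208:308],alpha=1.6,beta=10),None,fx=6,fy=6,interpolation=cv2.INTER_CUBIC))
cv2.imwrite('pics/s4.png',cv2.resize(imaging.capture('scene')[130:280,180:330],None,fx=4,fy=4,interpolation=cv2.INTER_CUBIC))"
```

```text
t: 5.95
tcp_pos: [0.5435, 0.014, 0.2536]
eef_rot: [0.701, 0.101, 0.699, -0.101]
force: [0.0, -0.6, -0.6]
finger_gap: -0.0
t: 6.95
tcp_pos: [0.5449, -0.2251, 0.2534]
eef_rot: [0.701, 0.101, 0.699, -0.101]
force: [0.1, 0.2, -1.1]
finger_gap: 0.0002
6.95 [ 0.5449 -0.2251  0.2534] [ 0.1005  0.2373 -1.0516] 0.00015640467715317605
[[ 0.002   0.2823  0.9593]
 [-0.0005  0.9593 -0.2823]
 [-1.      0.0001  0.002 ]]
pred px [257.4874 188.8169] tool delta [0.1249 0.0004 0.0008]
```

View pics/z4.png

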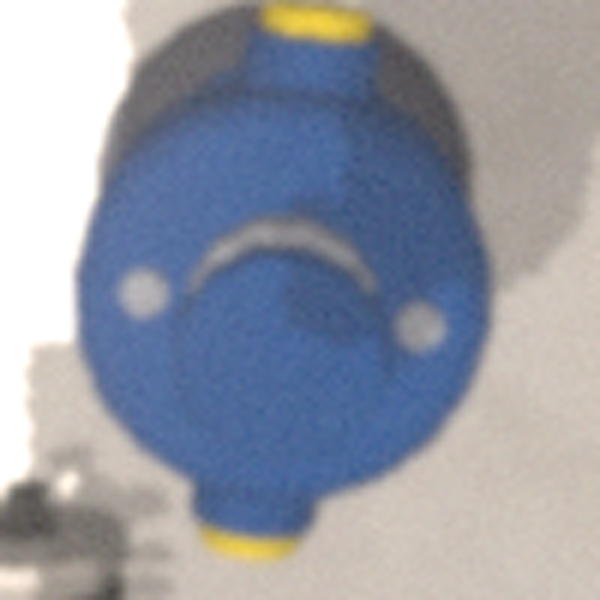

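View pics/s4.png

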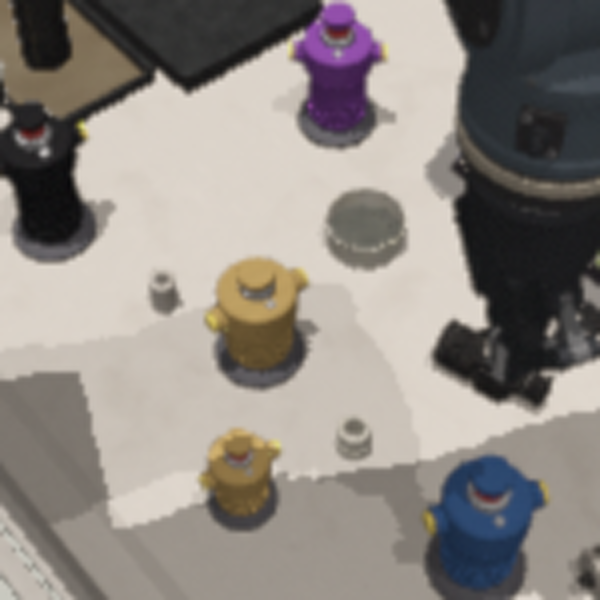

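The brass filter is in place with no red. The blue cap is at (254.8,187.9), so only about 1 mm of correction is needed.

```bash
python3 -m inch '[[0.01,-0.001,0,0],[0.03,-0.001,0,0],[0.05,-0.001,0,0],[0.07,-0.001,0,0],[0.085,-0.001,0,0],[0.095,-0.001,0,0],[0.101,-0.001,0,0],[0.103,-0.001,0,0],[0.103,-0.001,0,0],[0.103,-0.001,0,0]]' 0; python3 look.py w5 0.545 -0.226 0.1285; python3 -c "
from h import *
cv2.imwrite('pics/s5.png',cv2.resize(imaging.capture('scene')[210:290,250:350],None,fx=6,fy=6,interpolation=cv2.INTER_CUBIC))"
```

```text
t: 8.05
tcp_pos: [0.5454, -0.2254, 0.1513]
eef_rot: [0.701, 0.1, 0.699, -0.101]
force: [0.6, 0.4, -0.2]
finger_gap: 0.0002
8.05 [ 0.5454 -0.2254  0.1513] [ 0.6132  0.4492 -0.2065] 0.0001652207139386332
[[ 0.0033  0.2812  0.9596]
 [-0.0009  0.9596 -0.2812]
 [-1.      0.0001  0.0034]]
pred px [256.2278 238.8886] tool delta [ 0.0228 -0.0007 -0.0003]
```

View pics/s5.png

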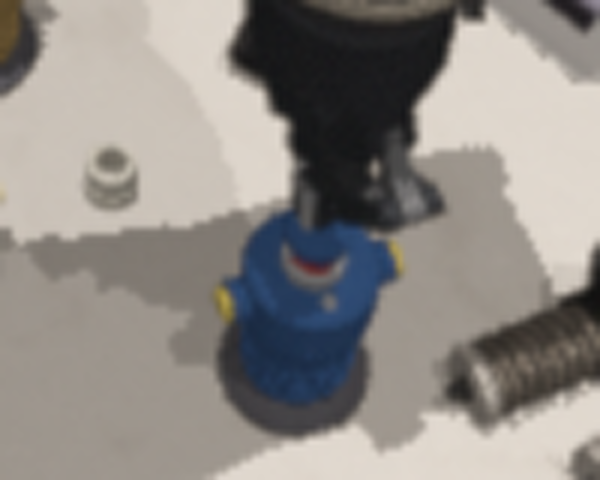

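View pics/w5.png

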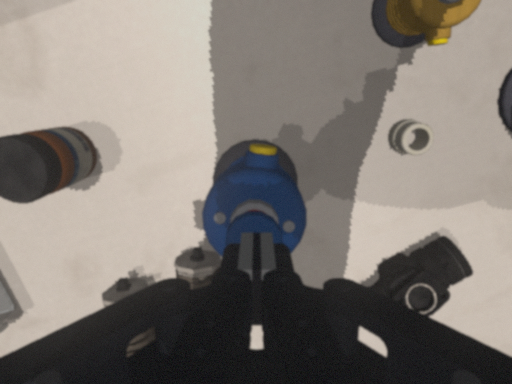

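The tips are centred over the blue cap, at about (255,240) in the wrist picture. I'll press it.

```bash
python3 -m inch '[[0.003,0,0,0],[0.006,0,0,0],[0.009,0,0,0],[0.011,0,0,0],[0.0125,0,0,0],[0.014,0,0,0],[0.0155,0,0,0],[0.0165,0,0,0],[0.0175,0,0,0],[0.018,0,0,0]]' 0; python3 -m inch '[[0.001,0,0,0],[0.002,0,0,0],[0.003,0,0,0],[0.004,0,0,0],[0.005,0,0,0],[0.006,0,0,0],[0.006,0,0,0],[0.006,0,0,0]]' 0; python3 -c "
from h import *
cv2.imwrite('pics/s6.png',cv2.resize(imaging.capture('scene')[210:290,250:350],None,fx=6,fy=6,interpolation=cv2.INTER_CUBIC))"
```

```text
t: 9.15
tcp_pos: [0.5454, -0.2255, 0.1333]
eef_rot: [0.701, 0.1, 0.699, -0.101]
force: [-1.1, -0.4, 2.5]
finger_gap: -0.0
t: 9.95
tcp_pos: [0.5455, -0.2255, 0.1272]
eef_rot: [0.701, 0.1, 0.699, -0.101]
force: [0.6, 1.4, 0.5]
finger_gap: -0.0001
```

View pics/s6.png

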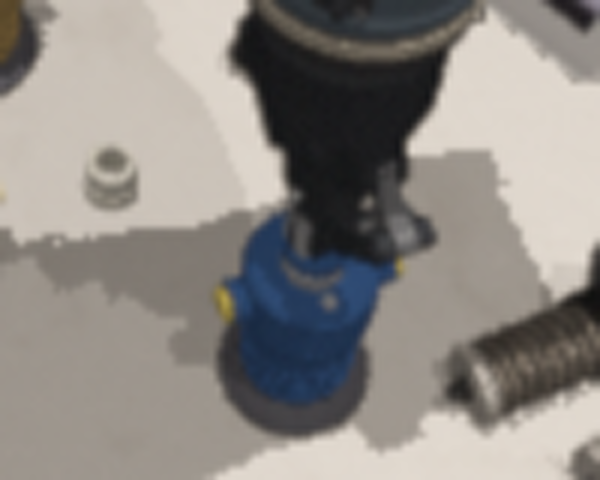

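No red shows on blue. I'll move to black.

```bash
python3 -m inch '[[-0.01,0,0,0],[-0.03,0,0,0],[-0.06,0,0,0],[-0.09,0,0,0],[-0.115,0,0,0],[-0.13,0,0,0],[-0.14,0,0,0],[-0.142,0,0,0]]' 0;  python3 -m inch '[[0,0.015,-0.007,0],[0,0.04,-0.018,0],[0,0.075,-0.033,0],[0,0.11,-0.049,0],[0,0.145,-0.064,0],[0,0.18,-0.08,0],[0,0.215,-0.095,0],[0,0.245,-0.108,0],[0,0.265,-0.117,0],[0,0.28,-0.124,0]]' 0; python3 -m inch '[[0,0.025,-0.011,0],[0,0.055,-0.024,0],[0,0.085,-0.038,0],[0,0.108,-0.047,0],[0,0.122,-0.054,0],[0,0.129,-0.057,0],[0,0.1295,-0.057,0],[0,0.1295,-0.057,0]]' 0
python3 look.py w7 0.4873 0.2185 0.1435; python3 -c "
from h import *
im=cv2.imread('pics/w7.png');cv2.imwrite('pics/z7.png',cv2.resize(cv2.convertScaleAbs(im[130:230,208:308],alpha=3,beta=20),None,fx=6,fy=6,interpolation=cv2.INTER_CUBIC))
cv2.imwrite('pics/s7.png',cv2.resize(imaging.capture('scene')[130:280,180:330],None,fx=4,fy=4,interpolation=cv2.INTER_CUBIC))"
```

```text
t: 10.8
tcp_pos: [0.5454, -0.2255, 0.2705]
eef_rot: [0.702, 0.1, 0.698, -0.101]
force: [1.1, 0.6, 0.1]
finger_gap: 0.0001
t: 11.8
tcp_pos: [0.5039, 0.0801, 0.269]
eef_rot: [0.701, 0.1, 0.699, -0.1]
force: [-0.6, -0.1, -0.9]
finger_gap: -0.0
t: 12.6
tcp_pos: [0.4855, 0.2197, 0.2687]
eef_rot: [0.701, 0.1, 0.699, -0.101]
force: [-0.0, -0.9, -0.2]
finger_gap: -0.0001
12.6 [0.4855 0.2197 0.2687] [-0.0065 -0.8545 -0.2036] -0.0001364418230145535
[[ 0.0034  0.2802  0.9599]
 [-0.0018  0.9599 -0.2802]
 [-1.     -0.0007  0.0038]]
pred px [256.2459 189.772 ] tool delta [ 0.1252 -0.0006  0.0016]
```

View pics/z7.png

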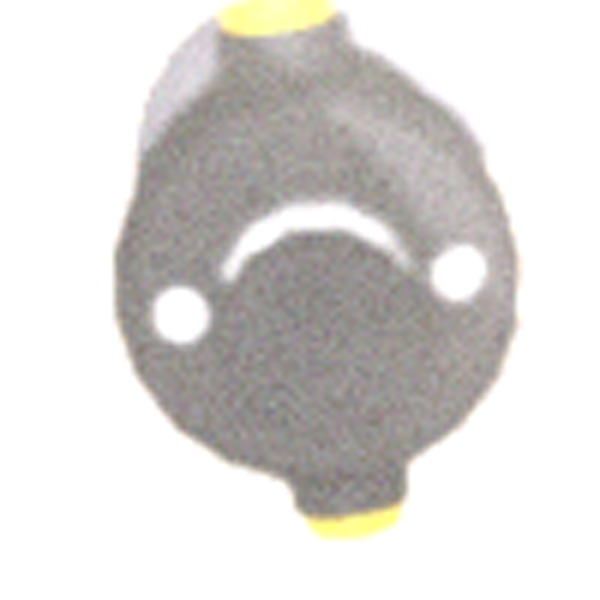

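View pics/s7.png

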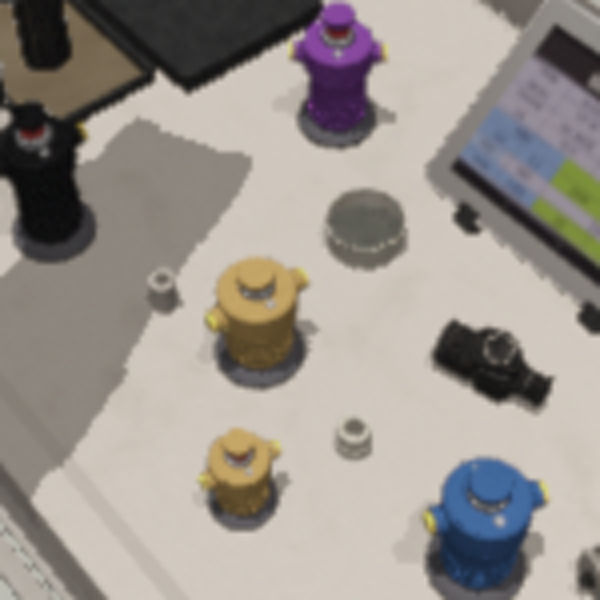

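View pics/w7.png

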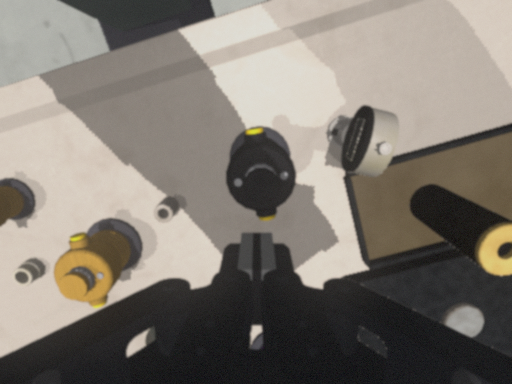

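Brass and blue show no red and stand in place. The black cap is at about (260,185), so I'll shift about 1.5 mm in y.

```bash
python3 -m inch '[[0.01,0.0015,0,0],[0.03,0.0015,0,0],[0.05,0.0015,0,0],[0.07,0.0015,0,0],[0.085,0.0015,0,0],[0.095,0.0015,0,0],[0.101,0.0015,0,0],[0.103,0.0015,0,0],[0.103,0.0015,0,0],[0.103,0.0015,0,0]]' 0; python3 look.py w8 0.4873 0.22 0.1435; python3 -c "
from h import *
cv2.imwrite('pics/s8.png',cv2.resize(imaging.capture('scene')[130:210,145:245],None,fx=6,fy=6,interpolation=cv2.INTER_CUBIC))"
```

```text
t: 13.7
tcp_pos: [0.4867, 0.2209, 0.1664]
eef_rot: [0.702, 0.1, 0.698, -0.101]
force: [-0.6, -0.8, -0.6]
finger_gap: 0.0001
13.7 [0.4867 0.2209 0.1664] [-0.5686 -0.7827 -0.5518] 0.00011081578260295968
[[ 0.0045  0.2808  0.9597]
 [-0.0012  0.9598 -0.2808]
 [-1.      0.0001  0.0046]]
pred px [256.1044 240.7793] tool delta [ 0.0229 -0.0007  0.0007]
```

View pics/s8.png

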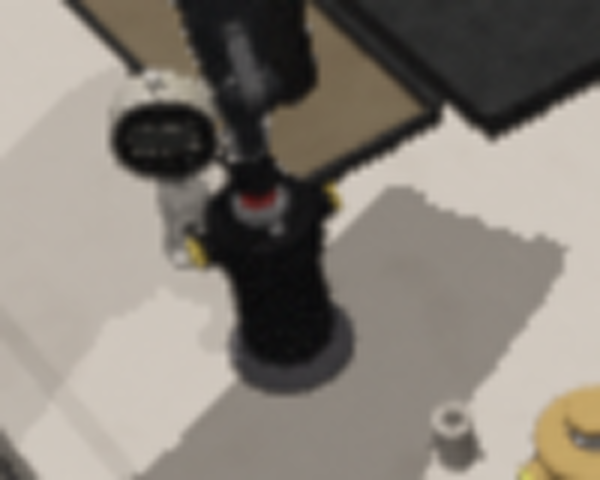

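View pics/w8.png

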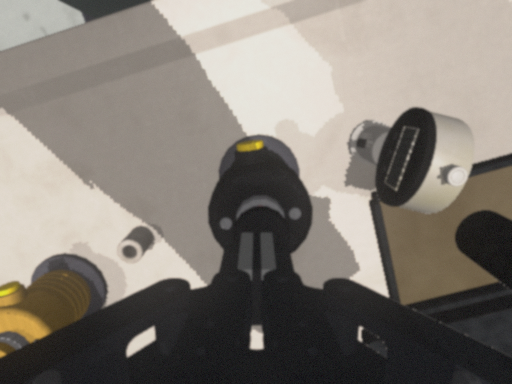

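The tips are over the black cap at about (260,235), and there is clearance to the dial indicator at (425,160). I'll press it.

```bash
python3 -m inch '[[0.003,0,0,0],[0.006,0,0,0],[0.009,0,0,0],[0.011,0,0,0],[0.0125,0,0,0],[0.014,0,0,0],[0.0155,0,0,0],[0.0165,0,0,0],[0.0175,0,0,0],[0.018,0,0,0]]' 0; python3 -m inch '[[0.001,0,0,0],[0.002,0,0,0],[0.003,0,0,0],[0.004,0,0,0],[0.005,0,0,0],[0.006,0,0,0],[0.0065,0,0,0],[0.0065,0,0,0]]' 0; python3 -c "
from h import *
cv2.imwrite('pics/s9.png',cv2.resize(imaging.capture('scene')[130:210,145:245],None,fx=6,fy=6,interpolation=cv2.INTER_CUBIC))"
```

```text
t: 14.8
tcp_pos: [0.4868, 0.2209, 0.1483]
eef_rot: [0.702, 0.1, 0.698, -0.1]
force: [-0.6, 0.2, 2.3]
finger_gap: -0.0002
t: 15.6
tcp_pos: [0.4868, 0.2209, 0.1417]
eef_rot: [0.702, 0.1, 0.698, -0.101]
force: [-0.1, 0.2, -0.4]
finger_gap: 0.0004
```

View pics/s9.png

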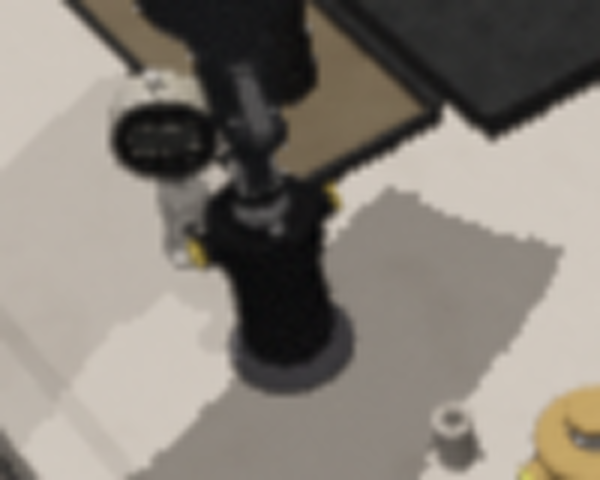

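No red shows on black. I'll lift clear and check everything.

```bash
python3 -m inch '[[-0.01,0,0,0],[-0.03,0,0,0],[-0.06,0,0,0],[-0.09,0,0,0],[-0.115,0,0,0],[-0.13,0,0,0],[-0.14,0,0,0],[-0.142,0,0,0],[-0.142,0,0,0],[-0.142,0,0,0]]' 0; python3 -c "
from h import *
s=imaging.capture('scene');t=imaging.capture('top');cv2.imwrite('pics/top1.png',t)
a=cv2.imread('pics/scene0.png')
f=lambda i:cv2.resize(i[110:310,130:330],(400,400),interpolation=cv2.INTER_CUBIC)
cv2.imwrite('pics/s10.png',np.hstack([f(a),f(s)]))
im=s[140:280,150:330].astype(int);b,g,r=im[...,0],im[...,1],im[...,2]
print(np.argwhere((r>70)&(r>2.0*g)&(r>2.0*b))+[140,150])"
```

```text
t: 16.65
tcp_pos: [0.4859, 0.2209, 0.2829]
eef_rot: [0.701, 0.1, 0.699, -0.101]
force: [-0.0, -0.1, -0.1]
finger_gap: -0.0001
[]
```

View pics/s10.png

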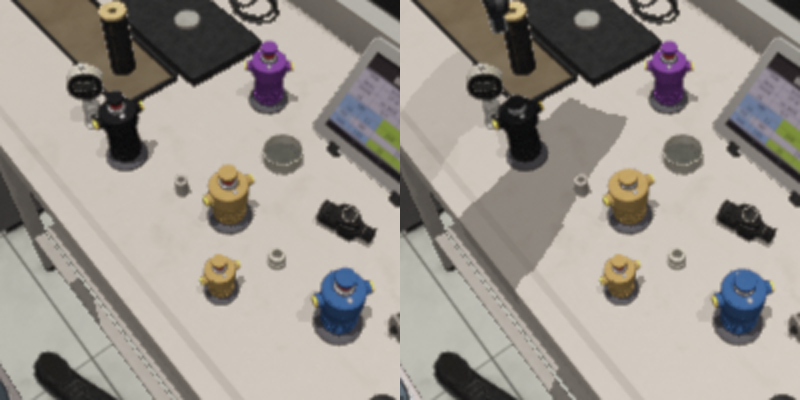

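Before (left) and after (right): nothing has moved, and all three caps sit low with no red. I'm handing in.

```bash
python3 -c "
from bench import manip
print(manip.hand_in())"
```

```text
the job is handed in; nothing more can be done
None
```

I pressed the three indicator caps with closed fingertips in the required order: brass (the larger one), then blue, then black. The job was handed in at about t = 17 s of the 67 s allowed; the hand-in gives no verdict.

- **Depth:** going by fingertip height, each pin is about 10 to 11 mm down, past the 7.5 mm needed. I could not read the pins directly.
- **Force:** the forces reported at the end of each move were at most about 3 N. I have no readings from within a move.
- **Final views:** the close-up pictures show no red on any of the three stems. Comparing before and after by eye in the scene camera, the filters and the other things in that view stand where they started; the jar was cut off there and I did not check it. The arm is clear, about 13 cm above the black cap.
- **Checks that failed or disagreed:**
  - My automatic red-pixel check found nothing, but it is not evidence: its threshold also missed the decoys' red. I relied on the pictures instead.
  - The wrist camera and the fixed cameras disagreed by about 4 mm on cap position, so I aimed between them on brass and black. The caps are 29 mm across, so this did not affect the presses.

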